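# Clear a connector hood off the rework stand into its drawer

## Task

Clear the rework stand: with a fingertip hooked behind the pull lip, draw the drawer under the deck out as far as it goes, gently sweep the grey connector hood over the deck's front edge into the open drawer with your fingertips (do not pinch it or lift it), then push the drawer fully shut. Leave the round flux tin standing where it is on the deck, and do not shift the desoldering pump or the side cutters beside the stand.

Things in the scene. Friction and masses are not known exactly. Their poses are not given: they have to be found in the camera images.
- stand: Grey rework stand, blue mat on its deck, fixed; 182 deep x 262 wide, mat top 58 above the worktop (all mm). Origin on the worktop under the middle of the deck's front edge; +x runs into the stand, away from the drawer pull, +y along the front edge, z up. Mat flat from the front edge (x=0, no rim) to x=126; side rims at y=+-127, 62 high; a row of part bins, 67 high, at x=128 to 182.
- drawer (a joint): Travel of the aluminium drawer under the deck, in m: 0 = fully shut, 0.085 = out at its stop. It slides along the stand's -x, about 2 N of friction, no spring, no catch, stays where left; may start a little ajar. Grey front panel 6 mm thick, top 49 mm above the worktop; shut, the panel's inner face is level with the deck's front edge.
- pull_lip (a point): Middle of the top of the pull lip, on the drawer (axes as the stand's); 44 mm in front of the deck's front edge when shut, 40 mm above the worktop. The pull is a folded aluminium shelf, 110 mm wide, open above and at its ends; shelf 18 mm and lip's rolled top 42 mm above the worktop; lip 4 mm thick, 6 mm at the roll. Gap between lip and front panel, for a fingertip from above: 35 mm.
- drawer_floor (a point): Point on the drawer's floor, on the drawer (axes as the stand's): at the middle of the front panel's inner face, 11 mm above the worktop. The open-topped tray runs from here 139 mm along +x and 114 mm to either side along y; its walls are 34 mm high inside.
- hood_centre (a point): Middle of the main shell of the grey connector hood (oval, light grey and black plastic), half-way up. Shell 54 x 34 x 17 mm, with a short sleeve at the +x end, 73 mm over all; about 30 to 57 g. It lies loose on the mat, its long axis (own x) roughly along the stand's front edge.
- flux_tin: Round ochre flux tin, 45 mm across, 22 mm high, standing loose on the mat beside the hood, left or right of it. Origin at the centre of its underside. Stays where it is.
- pump: Blue desoldering pump, 20 x 159 x 22 mm, long axis y, lying loose on the worktop left of the stand. Origin at the centre of its underside. Stays where it is.
- cutters: Red-handled side cutters, 138 x 44 x 11 mm, long axis x, lying loose on the worktop right of the stand. Origin at the centre of the underside. Stay where they are.

How it is judged:
By the outcome, as a careful person would: the job done as asked, in the order asked, and still so for the second after the job is handed in, with the robot touching nothing.
It also fails if it takes over 54 s, if anything falls off the work surface, if the arm or the gripper's body presses on something with over 40 N, if the wrist force passes 120 N, or if a joint passes its speed limit or range.

## Robot

A 6-joint arm with a two-finger parallel gripper is mounted at the origin on a cart in front of the work surface, level with it; the furniture and walls round the work are solid. World frame = base frame: x ahead of the robot, y to its left, z up, the work surface at z = 0. Lengths are in mm, angles in rad, forces in N, time in s.
With the tool pointing down it reaches from about 275 to 750 mm from the base axis. Payload 10.2 kg.
Tool frame: the origin (TCP) lies on the centre line of the jaws, within the pads' length; the fingertips stand 8 mm ahead of it and the grasp point (between the pads) lies 11 mm behind it; x points along the fingers, y is the direction in which the jaws open and shut, and the axes are right-handed (so a half turn about x gives the same grasp; the last joint's range is limited). The gripper opens to 85 mm and grips with 20 to 120 N. Pads are 22 mm wide; open, the fingers measure 114 mm over their backs; the gripper's body (76 mm by 85 mm) begins 54 mm behind the grasp point. The pads swing forward as they close: fully open they stand 13 mm farther back than shut.
Start: joints at [-1.386, 0.313, 1.498, -0, 1.331, -0.223], TCP at [208.198, -481.959, 239.294] pointing down, gripper open.
Joint ranges: [-2.94, 2.94], [-0.97, 2.17], [0.19, 2.56], [-1.23, 4.37], [0.02, 3.11], [-2.88, 2.88]. Speed limits (rad/s): [2.39, 2.39, 3.01, 3.14, 3.14, 3.14].

## Interface

Orientations are given as a unit quaternion [w, x, y, z].
In Python, from rig import ctrl, vision, workorder gives the robot as it stands. The module is installed in compiled form; this text tells all that it offers.
- The arm moves only by the shell command python3 -m jog 'ROWS' [OPENING] [FORCE]. ROWS is JSON, a list that holds one entry, the list of rows, each a list of 6 numbers: the shift along the tool's x, y, z in m, then the turn, a rotation vector about the tool's x, y, z in rad. A call has 1 to 12 rows; each row shifts and turns the commanded pose from where the row before left it, along the tool's axes as they then stand; what a row does not reach is not made up. A row lasts 1/8 s, in which the tool goes at most 62.5 mm and 10.7 degrees, less where a joint would pass 70% of its speed; a pose out of reach is approached as far as the arm can. A call is refused whole if a number of a shift passes 0.0625 or a number of a turn 0.188, either way. A call with a gripper value outside its range is refused whole. OPENING is the closure in counts, from 0 (fully open) to 255 (shut), set as the call begins (- or left out, the last holds). The fingers move at their own pace and stop on an object; FORCE is the grip in N (left out, the last holds). Time passes only in rows, so rows that do not move let the fingers close. It gives the time, the measured TCP pose, the force and the opening at its end, in the units of the state.
- ctrl.sense(): the state, without advancing time (a new reading comes with each control period).
- vision.capture(name): name is "scene" or "side" or "wrist"; returns a dict with "image" (384x512x3 uint8, red, green, blue), "mtx" (3x3 intrinsics, pixels), "k1" (the pictures are not rectified: a ray, as slopes to the right and down, at radius r is drawn at 1 + k1 r^2 times it, then the intrinsics apply), "R" (3x3) and "t" (3): a world point X has camera coordinates R X + t; the wrist camera has in their place "hand_eye" (4x4, takes a point from camera to tool coordinates, whose origin is the TCP and whose axes are the tool frame's). Camera axes: x right, y down, z forward; pixel columns grow to the right and rows downward; lengths in mm; the calibration is good to about 2 mm. A picture is of the moment at which its call begins: read the wrist's pose just before it. There is no depth.
- workorder.finish_job(): hands the job in, once; it reports no verdict.
The state is a dict: "time_s": time; "joints": joint angles; "dq": joint speeds; "tau": joint torques, N m; "eef_pos": TCP position; "ee_rot": TCP orientation; "force": force on the tool from outside, world axes, zero at the start; "wrist_torque": the same for the moment, N m; "grip_width": opening from 0.0 (shut) to 1.0 (fully open).
Only numpy, scipy, OpenCV 4.12 (cv2) and the standard library are available. Lean on these libraries where they do the work, as an engineer would, in place of code of your own. Each camera call takes 0.05 s, during which the arm holds its last target.

## Working session

There is one attempt and no reset: what is moved stays moved. The work goes in short steps, Python scripts to look and compute and a shell command to move; the robot and the scene stay as the last step left them, time stands still between calls to the robot, and variables do not carry over. Pictures are saved under pics/ and viewed, and the job is handed in when it is done.

```bash
mkdir -p pics; ls; python3 - <<'E'
from rig import ctrl, vision
import cv2, numpy as np
s=ctrl.sense(); print(s)
for n in ["scene","side","wrist"]:
    c=vision.capture(n); cv2.imwrite(f"pics/{n}0.png",c["image"][:,:,::-1])
    import pickle; pickle.dump(c,open(f"{n}0.pkl","wb"))
    print(n,{k:(np.round(v,4).tolist()) for k,v in c.items() if k!="image"})
E
```

```text
pics
{'time_s': 0.0, 'joints': array([-1.38636480e+00,  3.13448259e-01,  1.49844907e+00, -3.25745027e-06,
        1.33099607e+00, -2.23406119e-01]), 'dq': array([ 0.0005928 ,  0.00133881,  0.00128941, -0.00241977,  0.00031565,
        0.00125647]), 'tau': array([ 2.86207331e-03, -4.12257457e+01, -2.59747678e+01, -4.81776419e-05,
        4.08696840e-03, -1.00615537e-06]), 'eef_pos': array([ 208.16627929, -481.69360342,  238.73144989]), 'ee_rot': array([ 0.14273556,  0.69246353,  0.14365519, -0.69244784]), 'force': array([ 0.40312026, -0.06163564,  0.07128708]), 'wrist_torque': array([-0.00031589, -0.01433631,  0.04992821]), 'grip_width': 0.9996908617252368}
scene {'mtx': [[376.777, 0.0, 251.0066], [0.0, 376.777, 191.9251], [0.0, 0.0, 1.0]], 'k1': -0.1265, 'R': [[-0.8038, -0.5948, -0.0115], [-0.4359, 0.602, -0.669], [0.4048, -0.5327, -0.7432]], 't': [499.4732, 347.0355, 621.9342]}
side {'mtx': [[493.6722, 0.0, 258.8325], [0.0, 493.6722, 193.852], [0.0, 0.0, 1.0]], 'k1': 0.0709, 'R': [[-0.9993, 0.0377, -0.0086], [0.0361, 0.8266, -0.5617], [-0.014, -0.5616, -0.8273]], 't': [645.3462, 31.816, 1250.8072]}
wrist {'mtx': [[277.4486, 0.0, 258.6825], [0.0, 277.4486, 193.7906], [0.0, 0.0, 1.0]], 'k1': -0.0337, 'hand_eye': [[-0.0003, -0.3288, 0.9444, -134.2281], [1.0, 0.0001, 0.0004, -0.3313], [-0.0002, 0.9444, 0.3288, -84.0928], [0.0, 0.0, 0.0, 1.0]]}
```

View pics/scene0.png

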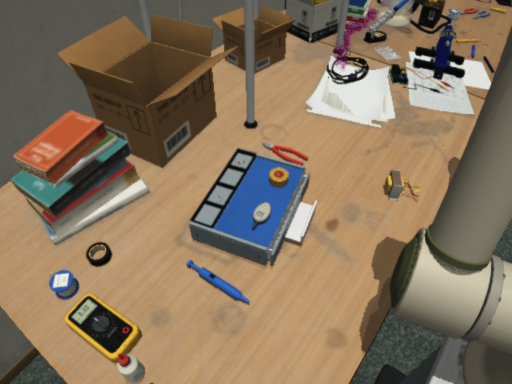

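View pics/side0.png

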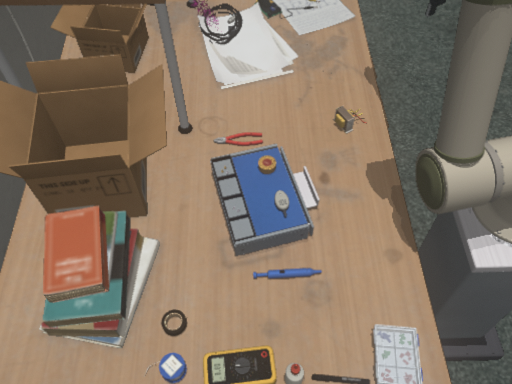

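View pics/wrist0.png

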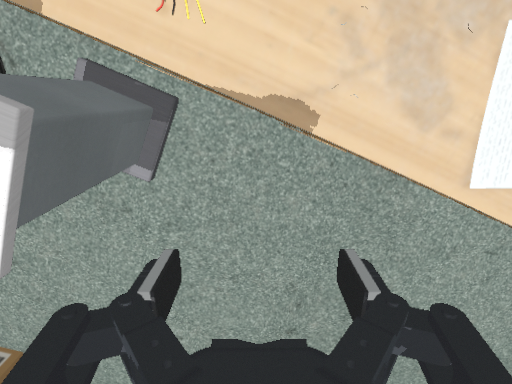

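The scene and side views show the stand: side view corners near (212,155) and (310,238), pull at (305,188), hood at (282,201), tin at (267,163). I'll zoom in for measurement.

```bash
cat > h.py <<'E'
import numpy as np, cv2, pickle
from scipy.spatial.transform import Rotation as Ro
def undist(c,u,v):
    K=c["mtx"];xd=np.array([(u-K[0,2])/K[0,0],(v-K[1,2])/K[1,1]])
    x=xd.copy()
    for _ in range(30): x=xd/(1+c["k1"]*(x@x))
    return np.array([x[0],x[1],1.])
def RT(c,s=None):
    if "R" in c: return np.array(c["R"]),np.array(c["t"])
    w,x,y,z=s["ee_rot"]; A=np.eye(4);A[:3,:3]=Ro.from_quat([x,y,z,w]).as_matrix();A[:3,3]=s["eef_pos"]
    B=np.linalg.inv(A@np.array(c["hand_eye"])); return B[:3,:3],B[:3,3]
def at_z(c,u,v,z,s=None):
    R,t=RT(c,s);d=R.T@undist(c,u,v);o=-R.T@t
    return o+d*(z-o[2])/d[2]
def proj(c,X,s=None):
    R,t=RT(c,s);p=R@np.asarray(X,float)+t;x=p[:2]/p[2];x=x*(1+c["k1"]*(x@x));K=c["mtx"]
    return np.array([K[0,0]*x[0]+K[0,2],K[1,1]*x[1]+K[1,2]])
def crop(img,u0,v0,w,h,f,name):
    cv2.imwrite(name,cv2.resize(img[v0:v0+h,u0:u0+w,::-1],None,fx=f,fy=f,interpolation=cv2.INTER_CUBIC))
def stand_pose(p,o):  # p=(x,y,yaw)
    c,s=np.cos(p[2]),np.sin(p[2]); o=np.asarray(o,float)
    return np.array([p[0]+c*o[0]-s*o[1],p[1]+s*o[0]+c*o[1],o[2]])
E
python3 - <<'E'
from h import *
a=pickle.load(open("side0.pkl","rb"));crop(a["image"],200,130,130,130,5,"pics/sz.png")
a=pickle.load(open("scene0.pkl","rb"));crop(a["image"],180,130,150,145,5,"pics/cz.png")
E
```

```text
(no output)
```

View pics/sz.png

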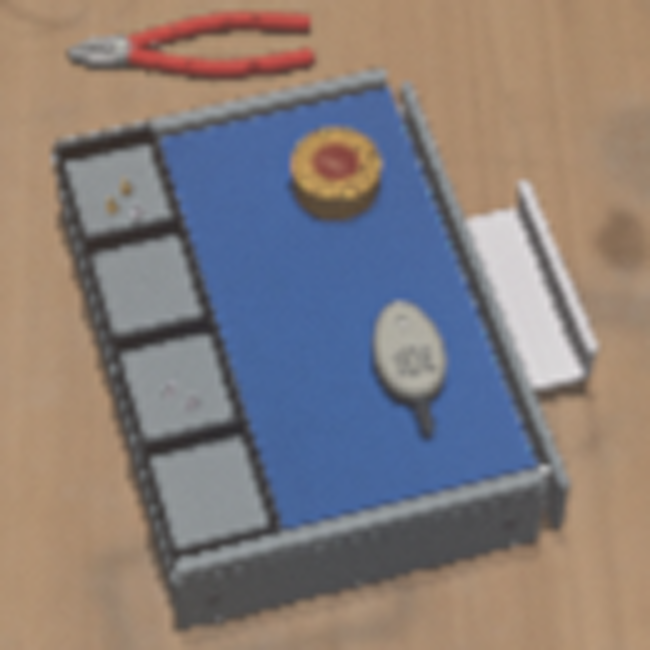

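View pics/cz.png

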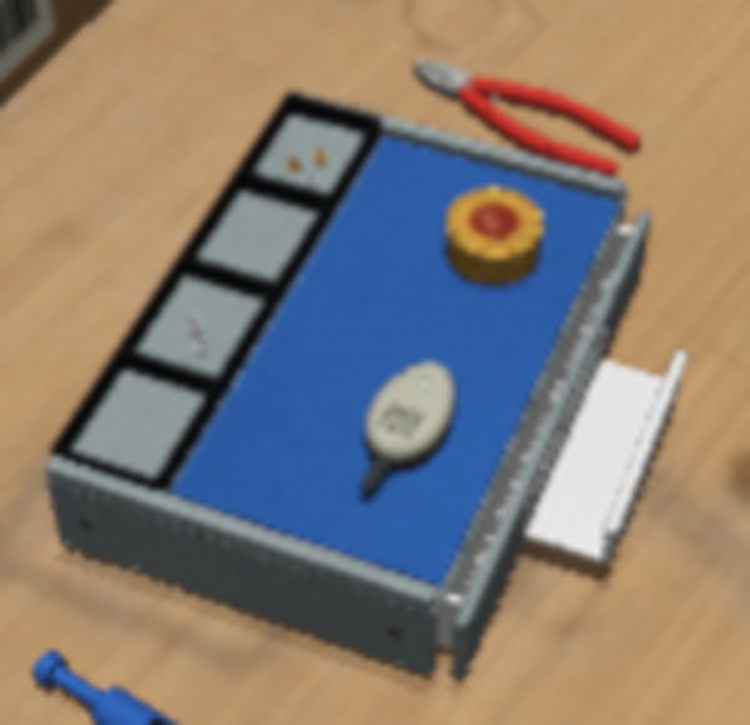

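```bash
cat > fit.py <<'E'
from h import *
from scipy.optimize import least_squares
S=pickle.load(open("side0.pkl","rb"));C=pickle.load(open("scene0.pkl","rb"))
def so(c,off): return (np.array(c)+.5)/5-.5+off
os_,oc=np.array([200,130]),np.array([180,130])
obs=[(S,(384,71),os_,(0,-131,62)),(S,(549,470),os_,(0,131,62)),(S,(178,572),os_,(182,131,67)),(S,(58,150),os_,(182,-131,67)),
(C,(52,462),oc,(182,131,67)),(C,(290,95),oc,(182,-131,67)),(C,(438,595),oc,(0,131,62)),(C,(622,185),oc,(0,-131,62)),(C,(432,675),oc,(0,131,0)),(C,(68,547),oc,(182,131,0))]
f=lambda p:np.concatenate([proj(c,stand_pose(p,o))-so(q,off) for c,q,off,o in obs])
r=least_squares(f,[500,0,0]);p=r.x
E
python3 - <<'E'
from fit import *
print(p,np.degrees(p[2]));print(np.round(r.fun.reshape(-1,2),1))
def inv(X): 
    c,s=np.cos(p[2]),np.sin(p[2]);d=X-np.r_[p[:2],0];return np.array([c*d[0]+s*d[1],-s*d[0]+c*d[1],d[2]])
for nm,c,q,off,z in [("lipA",S,(523,184),os_,42),("lipB",S,(594,352),os_,42),("lipA",C,(684,355),oc,42),("lipB",C,(612,535),oc,42),
 ("panelR",S,(410,88),os_,49),("panelL",S,(563,490),os_,49),("panelR",C,(648,216),oc,49),("panelL",C,(462,620),oc,49),
 ("hood",S,(409,348),os_,75),("hood",C,(413,413),oc,75),("sleeve tip",S,(427,435),os_,64),("sleeve",C,(369,495),oc,64),
 ("hood far",S,(400,300),os_,70),("hood far",C,(438,362),oc,73),
 ("tin",S,(336,161),os_,80),("tin",C,(495,222),oc,80)]:
    u=so(q,off);X=at_z(c,*u,z);print(nm,np.round(X,1),"stand",np.round(inv(X),1))
E
```

```text
[ 5.59637654e+02 -5.85144210e+01  2.49487288e-01] 14.294568625280059
[[ 0.1 -1.4]
 [ 1.   1.3]
 [-0.2 -0.3]
 [-2.6 -2.6]
 [-2.2 -0.1]
 [-0.4 -2.7]
 [ 0.9  1.6]
 [ 1.7 -1. ]
 [ 1.4  1.6]
 [-1.3  1. ]]
lipA [ 523.8 -118.5   42. ] stand [-49.5 -49.3  42. ]
lipB [498.2 -13.4  42. ] stand [-48.4  58.9  42. ]
lipA [ 521.3 -119.    42. ] stand [-52.1 -49.2  42. ]
lipB [495.5 -13.1  42. ] stand [-50.9  59.9  42. ]
panelR [ 578.6 -179.3   49. ] stand [ -11.5 -121.7   49. ]
panelL [522.1  68.2  49. ] stand [ -5.  132.1  49. ]
panelR [ 578.  -180.9   49. ] stand [ -12.4 -123.2   49. ]
panelL [520.8  63.3  49. ] stand [ -7.6 127.6  49. ]
hood [591.3   2.1  75. ] stand [45.7 50.9 75. ]
hood [587.6   4.1  75. ] stand [42.6 53.8 75. ]
sleeve tip [585.2  44.4  64. ] stand [50.2 93.4 64. ]
sleeve [582.1  43.5  64. ] stand [46.9 93.3 64. ]
hood far [593.6 -29.3  70. ] stand [40.1 19.9 70. ]
hood far [596.3 -27.   73. ] stand [43.3 21.5 73. ]
tin [ 621.1 -108.3   80. ] stand [ 47.2 -63.5  80. ]
tin [ 620.2 -107.3   80. ] stand [ 46.7 -62.2  80. ]
```

```bash
cat > st.py <<'E'
from h import *
from rig import ctrl
def show(p,s=None):
    s=s or ctrl.sense(); w,x,y,z=s["ee_rot"];M=Ro.from_quat([x,y,z,w]).as_matrix()
    c,n=np.cos(p[2]),np.sin(p[2]);W=np.array([[c,-n,0],[n,c,0],[0,0,1]])
    d=W.T@(s["eef_pos"]-np.r_[p[:2],0])
    print("t",round(s["time_s"],2),"tcp",np.round(s["eef_pos"],1),"stand",np.round(d,1),"F_stand",np.round(W.T@s["force"],1),"grip",round(s["grip_width"],3))
    print("tool axes in stand (cols):",np.round(W.T@M,3).tolist(),"joints",np.round(s["joints"],2))
    return d,W.T@M
def plan(p,target,s=None):
    s=s or ctrl.sense(); w,x,y,z=s["ee_rot"];M=Ro.from_quat([x,y,z,w]).as_matrix()
    T=stand_pose(p,target)
    c,n=np.cos(p[2]),np.sin(p[2]);W=np.array([[c,-n,0],[n,c,0],[0,0,1]])
    G=W@np.array([[0,0,1],[0,1,0],[-1,0,0]])
    rv=Ro.from_matrix(M.T@G).as_rotvec()
    print("target",np.round(T,1),"shift tool",np.round(M.T@(T-s["eef_pos"]),1),"after-turn shift",np.round(G.T@(T-s["eef_pos"]),1),"rotvec",np.round(rv,3))
E
python3 - <<'E'
from st import *;from fit import p
show(p); plan(p,(-120,0,230))
E
```

```text
t 0.15 tcp [ 208.2 -481.8  238.9] stand [-445.1 -323.4  238.9] F_stand [ 0.1  0.3 -0.4] grip 1.001
tool axes in stand (cols): [[0.0, 0.158, -0.987], [0.001, -0.987, -0.158], [-1.0, -0.001, -0.0]] joints [-1.39  0.31  1.5  -0.    1.33 -0.22]
target [443.4 -88.1 230. ] shift tool [   9.2 -268.1 -372. ] after-turn shift [  8.9 323.4 325.1] rotvec [-2.983e+00 -1.000e-03 -0.000e+00]
```

```bash
python3 -m jog '[[[0,0,0,0.159,0,0],[-0.001,-0.0294,-0.0405,0,0,0],[-0.001,-0.0294,-0.0405,0,0,0],[-0.001,-0.0294,-0.0405,0,0,0],[-0.001,-0.0294,-0.0405,0,0,0],[-0.001,-0.0294,-0.0405,0,0,0],[-0.001,-0.0294,-0.0405,0,0,0],[-0.001,-0.0294,-0.0405,0,0,0],[-0.001,-0.0294,-0.0405,0,0,0],[-0.001,-0.0294,-0.0405,0,0,0],[-0.001,-0.0294,-0.0405,0,0,0],[-0.001,-0.0294,-0.0405,0,0,0]]]'
python3 - <<'E'
from st import *;from fit import p
from rig import vision
show(p)
s=ctrl.sense();c=vision.capture("wrist");pickle.dump((c,s),open("w1.pkl","wb"));cv2.imwrite("pics/w1.png",cv2.resize(c["image"][:,:,::-1],None,fx=1.5,fy=1.5,interpolation=cv2.INTER_CUBIC))
E
```

```text
time_s: 1.65
eef_pos: [561.2, -57.4, 250.1]
ee_rot: [-0.088, -0.702, -0.088, 0.702]
force: [-0.1, -1.7, -0.4]
grip_width: 1.001
t 1.65 tcp [561.2 -57.4 250.1] stand [  1.8   0.7 250.1] F_stand [-0.6 -1.6 -0.4] grip 1.001
tool axes in stand (cols): [[-0.0, -0.001, -1.0], [0.0, -1.0, 0.001], [-1.0, -0.0, 0.0]] joints [-0.31  0.39  1.36 -0.    1.39  1.01]
```

View pics/w1.png

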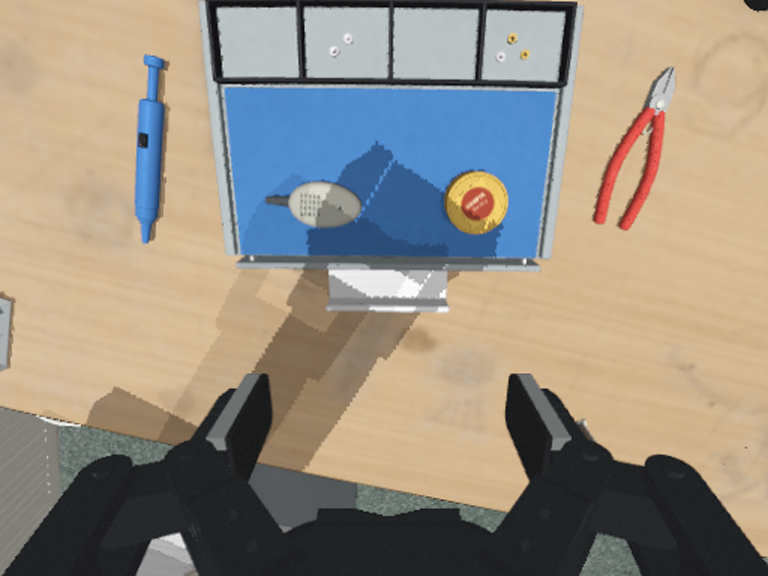

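The wrist view shows the whole stand from above: hood at (323,204), tin at (477,203), pull lip along row ~307 (cols 327–449), pump at left (150,150), cutters at right. I'll zoom for accurate fitting.

```bash
python3 - <<'E'
from h import *
c,s=pickle.load(open("w1.pkl","rb"));crop(c["image"],140,100,130,115,6,"pics/w1l.png");crop(c["image"],250,100,130,115,6,"pics/w1r.png")
E
```

```text
(no output)
```

View pics/w1l.png

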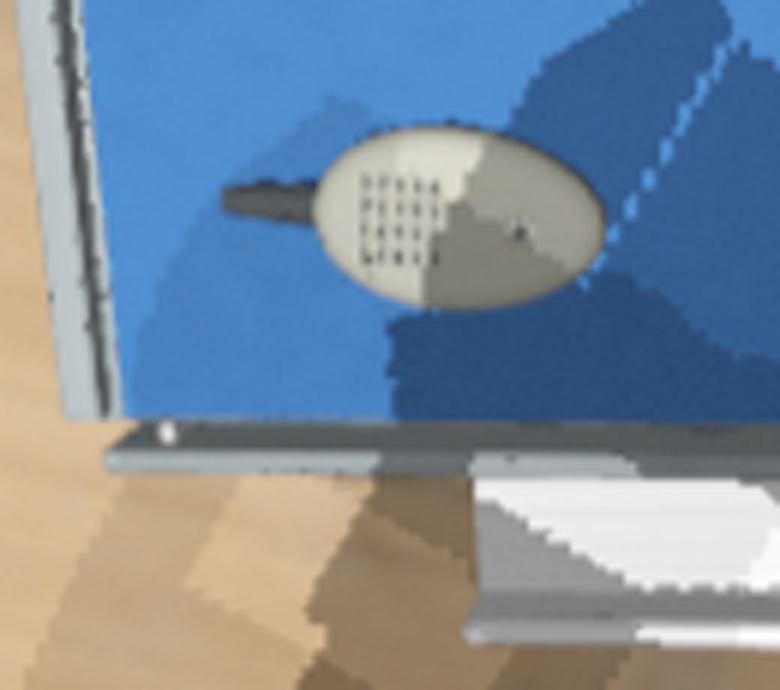

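View pics/w1r.png

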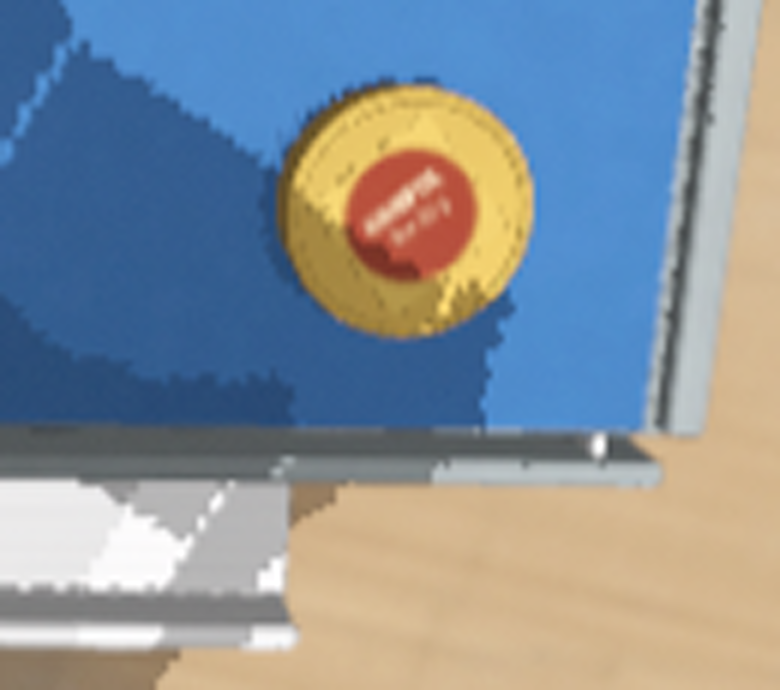

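```bash
python3 - <<'E'
from h import *
import json
c,s=pickle.load(open("w1.pkl","rb"))
L,Rr=np.array([140,100]),np.array([250,100])
so=lambda q,o:(np.array(q)+.5)/6-.5+o
A=at_z(c,*so((66,419),L),62,s);B=at_z(c,*so((702,433),Rr),62,s)
print("front corners",A,B,"width",np.linalg.norm(A-B))
d=A-B;yaw=np.arctan2(-d[0],d[1]);m=(A+B)/2
A2=at_z(c,*so((121,418),L),58,s);B2=at_z(c,*so((648,430),Rr),58,s);print("mat corners",A2,B2,np.linalg.norm(A2-B2))
p=[m[0],m[1],yaw];print(p,np.degrees(yaw))
json.dump([float(v) for v in p],open("p.json","w"))
def inv(X): 
    c,s=np.cos(p[2]),np.sin(p[2]);d=X-np.r_[p[:2],0];return np.round([c*d[0]+s*d[1],-s*d[0]+c*d[1],d[2]],1)
for nm,q,o,z in [("matL",(121,418),L,58),("matR",(648,430),Rr,58),("panelL outer",(106,470),L,49),("panelR outer",(657,483),Rr,49),("panelL inner",(106,455),L,49),
 ("lip L outer",(466,640),L,41),("lipR outer",(294,646),Rr,41),("lip L inner",(470,622),L,41),("lipR inner",(290,626),Rr,41),
 ("hood back",(450,122),L,67),("hood front",(465,311),L,67),("hood sleeve end",(316,200),L,67),("hood -y end",(606,222),L,67),("sleeve tip",(223,200),L,67),
 ("tin top centre",(408,210),Rr,80),("tin R",(533,212),Rr,80)]:
    X=at_z(c,*so(q,o),z,s);print(nm,np.round(X,1),inv(X))
S=pickle.load(open("side0.pkl","rb"));C=pickle.load(open("scene0.pkl","rb"))
for o in [(0,-131,62),(0,131,62),(182,131,67),(182,-131,67),(0,131,0)]:
    P=stand_pose(p,o);print(o,np.round((proj(S,P)-[200,130]+.5)*5-.5),np.round((proj(C,P)-[180,130]+.5)*5-.5))
E
```

```text
front corners [531.85410571  69.12557024  62.        ] [ 593.0186715  -183.16100042   62.        ] width 259.5951036559002
mat corners [533.43002759  59.56950368  58.        ] [ 590.24392289 -174.03795598   58.        ] 240.41685445817944
[np.float64(562.4363886029128), np.float64(-57.01771509020223), np.float64(0.23785159500188657)] 13.627892544063046
matL [533.4  59.6  58. ] [ -0.7 120.1  58. ]
matR [ 590.2 -174.    58. ] [  -0.5 -120.3   58. ]
panelL outer [518.4  63.8  49. ] [-14.3 127.8  49. ]
panelR outer [ 578.5 -183.8   49. ] [ -14.3 -127.    49. ]
panelL inner [521.7  64.2  49. ] [-11.  127.4  49. ]
lip L outer [496.1 -16.9  41. ] [-55.   54.7  41. ]
lipR outer [ 521.4 -122.3   41. ] [-55.3 -53.8  41. ]
lip L inner [500.5 -16.9  41. ] [-50.7  53.6  41. ]
lipR inner [ 525.7 -120.1   41. ] [-50.5 -52.6  41. ]
hood back [607.7   5.2  67. ] [58.6 49.8 67. ]
hood front [573.8  -4.6  67. ] [23.4 48.2 67. ]
hood sleeve end [587.5  26.8  67. ] [44.1 75.6 67. ]
hood -y end [596.9 -27.   67. ] [40.5 21.  67. ]
sleeve tip [583.3  43.9  67. ] [44.  93.2 67. ]
tin top centre [ 621.5 -107.8   80. ] [ 45.4 -63.3  80. ]
tin R [ 626.8 -129.9   80. ] [ 45.4 -86.   80. ]
(0, -131, 62) [382.  66.] [627. 180.]
(0, 131, 62) [545. 480.] [431. 601.]
(182, 131, 67) [166. 571.] [ 33. 456.]
(182, -131, 67) [ 42. 136.] [286.  79.]
(0, 131, 0) [536. 545.] [428. 681.]
```

```bash
sed -i 's/G=W@np.array(.*/G=W@np.array([[0,0,-1],[0,-1,0],[-1,0,0]])/' st.py; cat >> st.py <<'E'
import json;p=json.load(open("p.json"))
E
python3 - <<'E'
from st import *
show(p);plan(p,(-32,0,100))
E
```

```text
t 1.7 tcp [563.4 -53.2 249.9] stand [  1.9   3.4 249.9] F_stand [ 2.   4.2 -1.5] grip 1.002
tool axes in stand (cols): [[0.001, 0.014, -1.0], [0.002, -1.0, -0.014], [-1.0, -0.002, -0.001]] joints [-0.3   0.4   1.35  0.    1.39  1.02]
target [531.3 -64.6 100. ] shift tool [149.8   3.2  34.1] after-turn shift [149.9   3.4  33.9] rotvec [ 0.014 -0.001  0.002]
```

```bash
python3 -m jog '[[[0,0.0034,0.034,0.014,0,0.002],[0.05,0,0,0,0,0],[0.05,0,0,0,0,0],[0.05,0,0,0,0,0],[0,0,0,0,0,0],[0,0,0,0,0,0]]]' 255 20
python3 - <<'E'
from st import *
from rig import vision
show(p);plan(p,(-32,0,34))
s=ctrl.sense();c=vision.capture("wrist");pickle.dump((c,s),open("w2.pkl","wb"));cv2.imwrite("pics/w2.png",cv2.resize(c["image"][:,:,::-1],None,fx=1.5,fy=1.5,interpolation=cv2.INTER_CUBIC))
print("tip pix x1.5:",[(proj(c,s["eef_pos"]+np.array([0,0,-d]),s)*1.5).round() for d in (8,0,-11)])
for o in [(0,131,62),(0,-131,62),(-52,55,42),(-52,-55,42)]: print(o,(proj(c,stand_pose(p,o),s)*1.5).round())
S=vision.capture("side");crop(S["image"],200,130,130,130,5,"pics/s2.png")
E
```

```text
time_s: 2.45
eef_pos: [529.3, -71.1, 102.2]
ee_rot: [0.084, 0.703, 0.082, -0.701]
force: [-0.3, 0.1, 0.8]
grip_width: -0.002
t 2.45 tcp [529.3 -71.1 102.2] stand [-35.6  -5.9 102.2] F_stand [-0.3  0.2  0.8] grip -0.002
tool axes in stand (cols): [[0.002, -0.003, -1.0], [-0.003, -1.0, 0.003], [-1.0, 0.003, -0.002]] joints [-0.35  0.48  1.64 -0.    1.02  0.98]
target [531.3 -64.6  34. ] shift tool [68.2 -6.1 -3.4] after-turn shift [68.2 -5.9 -3.6] rotvec [-0.003 -0.002 -0.003]
tip pix x1.5: [array([388., 374.]), array([388., 386.]), array([389., 403.])]
(0, 131, 62) [ 78. 266.]
(0, -131, 62) [671. 264.]
(-52, 55, 42) [271. 351.]
(-52, -55, 42) [482. 350.]
```

View pics/w2.png

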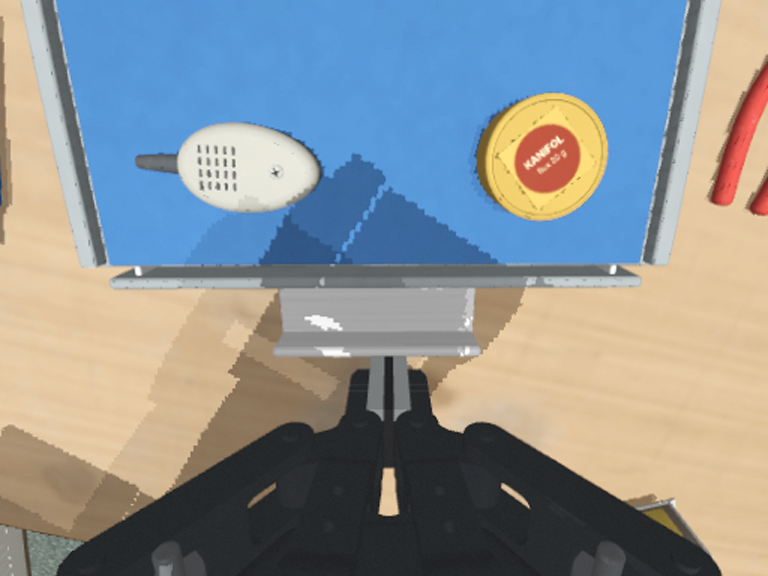

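View pics/s2.png

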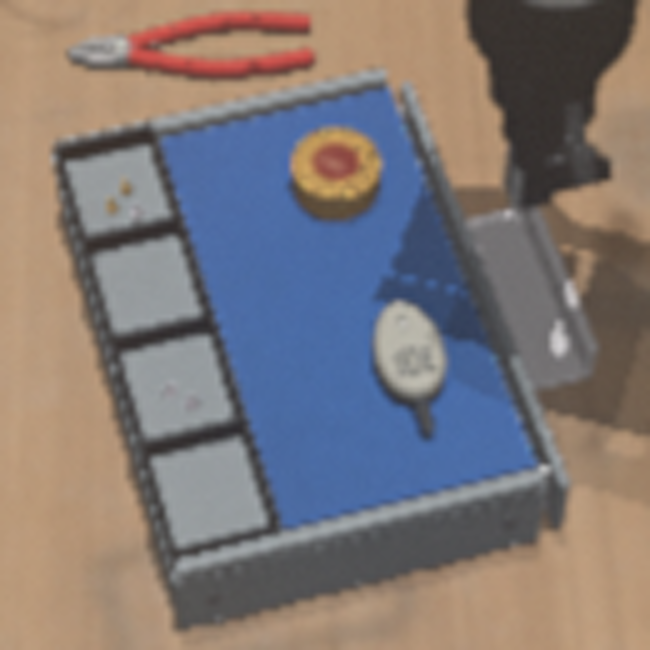

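The wrist view shows the closed fingers just in front of the lip line (tips at about (388,357)), hood at (248,167) and tin at (547,157). Next I correct the offset and enter the pull gap.

```bash
python3 - <<'E'
from st import *
show(p);plan(p,(-32,0,60))
c,s=pickle.load(open("w2.pkl","rb"))
cc,sn=np.cos(p[2]),np.sin(p[2])
def inv(X): d=X-np.r_[p[:2],0];return np.round([cc*d[0]+sn*d[1],-sn*d[0]+cc*d[1],d[2]],1)
for nm,q,z in [("rimL",(83,267),62),("rimR",(668,265),62),("lip outer L",(274,355),41),("lip outer R",(481,355),41),("lip inner",(380,346),42),("panel outer L",(112,289),49),("panel outer R",(640,287),49),
 ("hood back",(235,123),67),("hood front",(250,213),67),("hood sl",(178,165),67),("hood -y",(321,172),67),("tip",(136,161),67),("tin",(553,157),80)]:
    print(nm,inv(at_z(c,*(np.array(q)+.5)/1.5-.5,z,s)))
for o in [11,0,-11]: print(o,proj(c,stand_pose(p,(-35.6+o,-5.9,94.2)),s)*1.5)
E
```

```text
t 2.55 tcp [529.4 -71.1 102.5] stand [-35.4  -5.9 102.5] F_stand [ 0.4  0.9 -0.6] grip 0.002
tool axes in stand (cols): [[0.003, -0.003, -1.0], [-0.004, -1.0, 0.003], [-1.0, 0.004, -0.003]] joints [-0.35  0.48  1.64 -0.    1.02  0.98]
target [531.3 -64.6  60. ] shift tool [42.5 -6.1 -3.3] after-turn shift [42.5 -5.9 -3.4] rotvec [-0.003 -0.003 -0.004]
rimL [ -0.4 129.   62. ]
rimR [  -0.5 -129.8   62. ]
lip outer L [-54.8  54.2  41. ]
lip outer R [-55.3 -54.8  41. ]
lip inner [-49.3  -1.6  42. ]
panel outer L [-15.1 127.2  49. ]
panel outer R [ -15.1 -127.5   49. ]
hood back [57.6 52.3 67. ]
hood front [23.3 50.1 67. ]
hood sl [42.4 76.7 67. ]
hood -y [39.2 20.4 67. ]
tip [44.2 93.3 67. ]
tin [ 45.1 -65.6  80. ]
11 [388.26512836 349.21185989]
0 [388.3372795  374.55222988]
-11 [388.40611275 398.73353126]
```

```bash
python3 -m jog '[[[0.0,-0.0061,-0.0033,0,0,0],[0.04,0,0,0,0,0],[0,0,0,0,0,0]]]' 
python3 - <<'E'
from st import *
show(p);plan(p,(-32.5,0,34))
E
```

```text
time_s: 2.92
eef_pos: [529.1, -63.4, 59.1]
ee_rot: [-0.083, -0.701, -0.083, 0.703]
force: [0.0, 1.1, 0.5]
grip_width: -0.005
t 2.92 tcp [529.1 -63.4  59.1] stand [-33.9   1.7  59.1] F_stand [0.3 1.1 0.5] grip -0.005
tool axes in stand (cols): [[-0.003, -0.003, -1.0], [0.0, -1.0, 0.003], [-1.0, -0.0, 0.003]] joints [-0.34  0.54  1.67 -0.    0.93  1.  ]
target [530.9 -64.7  34. ] shift tool [25.1  1.7 -1.5] after-turn shift [25.1  1.7 -1.4] rotvec [-0.003  0.003  0.   ]
```

```bash
python3 -m jog '[[[0.012,0.0,-0.0015,0,0,0],[0.012,0,0,0,0,0],[0,0,0,0,0,0]]]' 
python3 - <<'E'
from st import *
show(p)
from rig import vision
s=ctrl.sense();c=vision.capture("wrist");cv2.imwrite("pics/w3.png",cv2.resize(c["image"][:,:,::-1],None,fx=1.5,fy=1.5,interpolation=cv2.INTER_CUBIC))
E
```

```text
time_s: 3.3
eef_pos: [531.3, -63.7, 35.7]
ee_rot: [-0.083, -0.702, -0.082, 0.703]
force: [0.0, 0.5, 1.0]
grip_width: 0.001
t 3.3 tcp [531.3 -63.7  35.7] stand [-31.9   0.8  35.7] F_stand [0.1 0.5 1. ] grip 0.001
tool axes in stand (cols): [[-0.001, -0.003, -1.0], [-0.001, -1.0, 0.003], [-1.0, 0.001, 0.001]] joints [-0.34  0.58  1.68 -0.    0.88  1.  ]
```

View pics/w3.png

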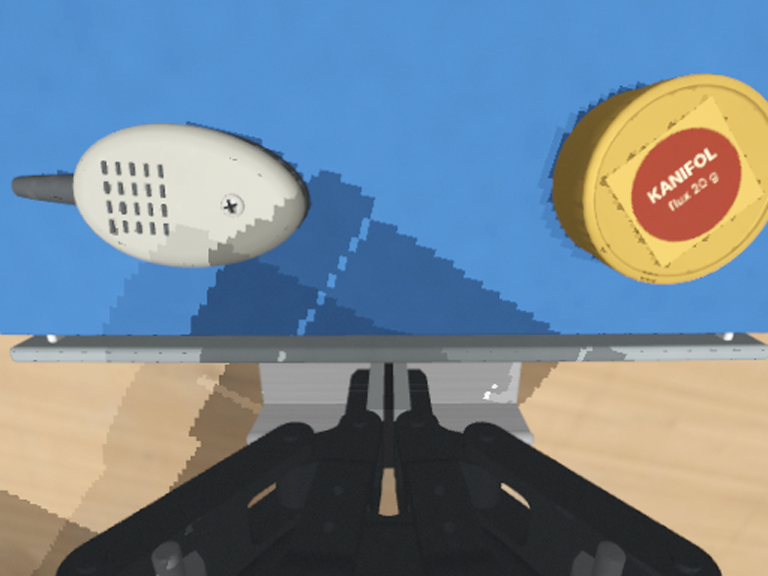

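The picture shows the fingers down in the pull between panel and lip (385,380), without contact. Now I pull.

```bash
python3 -m jog '[[[0,0,0.005,0,0,0],[0,0,0.010,0,0,0],[0,0,0.012,0,0,0],[0,0,0.012,0,0,0],[0,0,0.012,0,0,0],[0,0,0.012,0,0,0],[0,0,0.010,0,0,0],[0,0,0.003,0,0,0]]]' 
python3 - <<'E'
from st import *
show(p)
E
```

```text
time_s: 4.35
eef_pos: [457.0, -81.6, 36.2]
ee_rot: [-0.083, -0.702, -0.082, 0.702]
force: [1.6, 0.6, 0.2]
grip_width: 0.001
t 4.35 tcp [457.  -81.6  36.2] stand [-108.3    1.    36.2] F_stand [1.7 0.2 0.2] grip 0.001
tool axes in stand (cols): [[-0.0, -0.004, -1.0], [-0.002, -1.0, 0.004], [-1.0, 0.002, 0.0]] joints [-0.43  0.47  1.89 -0.    0.78  0.91]
```

```bash
python3 -m jog '[[[0,0,0.004,0,0,0],[0,0,0.003,0,0,0],[0,0,0.002,0,0,0],[0,0,0,0,0,0]]]' 
python3 -m jog '[[[0,0,0.003,0,0,0],[0,0,0.0,0,0,0]]]' 
python3 - <<'E'
from st import *
show(p)
E
```

```text
time_s: 4.85
eef_pos: [448.7, -83.6, 36.2]
ee_rot: [-0.083, -0.702, -0.082, 0.702]
force: [0.5, -0.1, -0.1]
grip_width: -0.001
time_s: 5.1
eef_pos: [447.8, -84.0, 36.5]
ee_rot: [0.083, 0.704, 0.082, -0.7]
force: [12.8, 7.6, -7.9]
grip_width: -0.004
t 5.1 tcp [447.8 -84.   36.5] stand [-117.8    0.8   36.5] F_stand [14.2  4.3 -7.9] grip -0.004
tool axes in stand (cols): [[0.005, -0.004, -1.0], [-0.003, -1.0, 0.004], [-1.0, 0.003, -0.005]] joints [-0.44  0.45  1.92  0.    0.76  0.89]
```

At the stop (14 N). I back off, lift, and check.

```bash
python3 -m jog '[[[0,0,-0.007,0,0,0],[0,0,0,0,0,0],[-0.03,0,0,0,0,0],[-0.05,0,0,0,0,0],[-0.02,0,0,0,0,0],[0,0,0,0,0,0]]]' 
python3 - <<'E'
from st import *
show(p);plan(p,(82,50,135))
from rig import vision
s=ctrl.sense();c=vision.capture("wrist");pickle.dump((c,s),open("w4.pkl","wb"));cv2.imwrite("pics/w4.png",cv2.resize(c["image"][:,:,::-1],None,fx=1.5,fy=1.5,interpolation=cv2.INTER_CUBIC))
for x in (-132,-129,-126): print(x,proj(c,stand_pose(p,(x,0,42)),s)*1.5)
S=vision.capture("side");crop(S["image"],200,130,150,130,5,"pics/s4.png")
E
```

```text
time_s: 5.85
eef_pos: [453.0, -82.8, 137.1]
ee_rot: [0.084, 0.703, 0.082, -0.702]
force: [0.0, 0.4, -0.0]
grip_width: -0.002
t 5.85 tcp [453.  -82.8 137.1] stand [-112.4    0.8  137.1] F_stand [ 0.1  0.3 -0. ] grip -0.002
tool axes in stand (cols): [[0.002, -0.003, -1.0], [-0.004, -1.0, 0.003], [-1.0, 0.004, -0.002]] joints [-0.44  0.29  1.82 -0.    1.03  0.9 ]
target [630.3  10.9 135. ] shift tool [   2.3  -49.8 -194.3] after-turn shift [   2.1  -49.2 -194.4] rotvec [-0.003 -0.002 -0.004]
-132 [388.96705174 328.21125807]
-129 [388.95672486 323.63751403]
-126 [388.94630754 319.02685666]
```

View pics/w4.png

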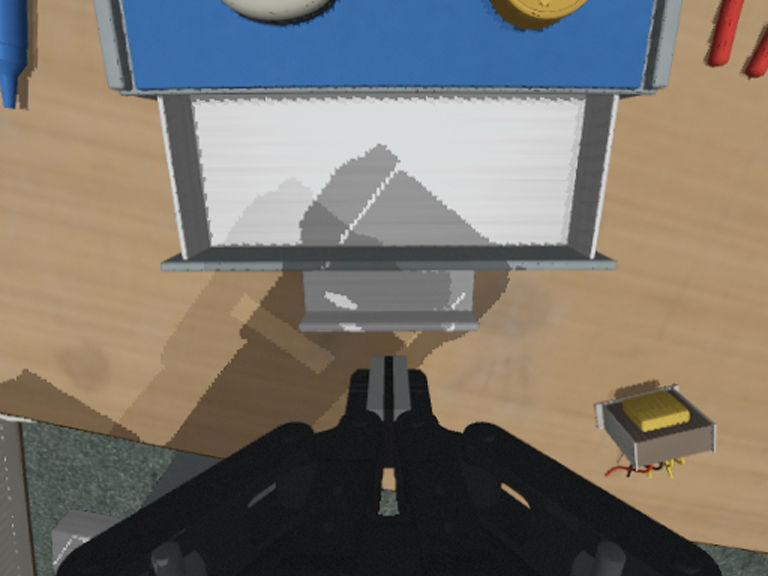

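View pics/s4.png

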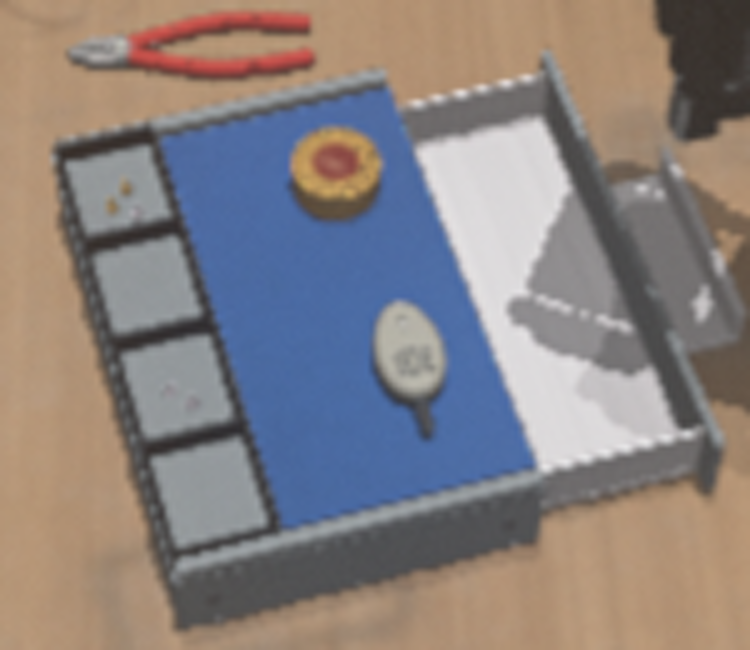

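Drawer is fully out: in the wrist view the lip edge is at row 331, matching x=-132. Both the hood and tin have not moved. Now go behind the hood with the fingers partly open.

```bash
python3 -m jog '[[[0,-0.0082,-0.0324,-0.003,0,0],[0,-0.0082,-0.0324,0,0,0],[0,-0.0082,-0.0324,0,0,0],[0,-0.0082,-0.0324,0,0,0],[0,-0.0082,-0.0324,0,0,0],[0,-0.0082,-0.0324,0,0,0],[0,0,0,0,0,0],[0,0,0,0,0,0]]]' 180
python3 - <<'E'
from st import *
show(p);plan(p,(82,50,70))
from rig import vision
s=ctrl.sense();c=vision.capture("wrist");pickle.dump((c,s),open("w5.pkl","wb"));cv2.imwrite("pics/w5.png",cv2.resize(c["image"][:,:,::-1],None,fx=1.5,fy=1.5,interpolation=cv2.INTER_CUBIC))
S=vision.capture("side");crop(S["image"],200,110,150,130,5,"pics/s5.png")
E
```

```text
time_s: 6.95
eef_pos: [629.2, 10.8, 134.8]
ee_rot: [-0.084, -0.701, -0.083, 0.703]
force: [-0.4, 1.3, -0.2]
grip_width: 0.291
t 6.95 tcp [629.2  10.8 134.8] stand [ 80.9  50.2 134.8] F_stand [-0.1  1.3 -0.2] grip 0.291
tool axes in stand (cols): [[-0.003, -0.0, -1.0], [-0.001, -1.0, 0.0], [-1.0, 0.001, 0.003]] joints [-0.17  0.63  1.29 -0.    1.22  1.17]
target [630.3  10.9  70. ] shift tool [64.8  0.1 -1.3] after-turn shift [64.8  0.2 -1.1] rotvec [-0.     0.003 -0.001]
```

View pics/w5.png

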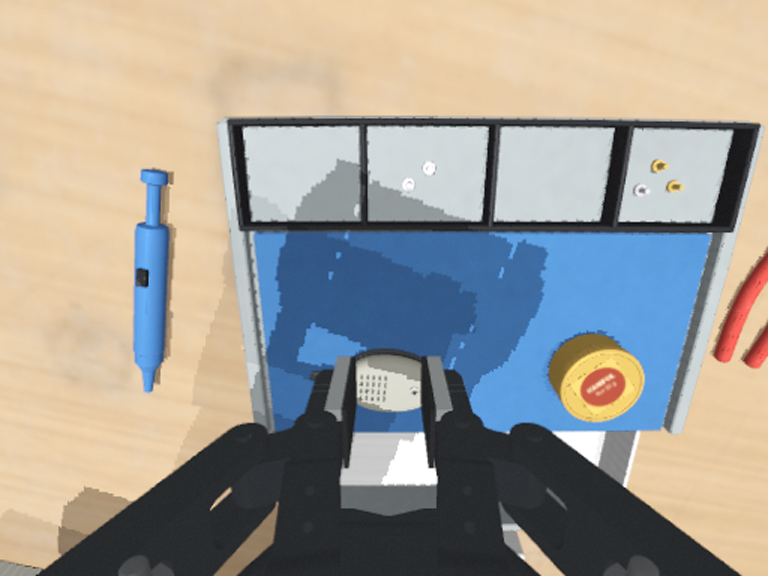

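View pics/s5.png

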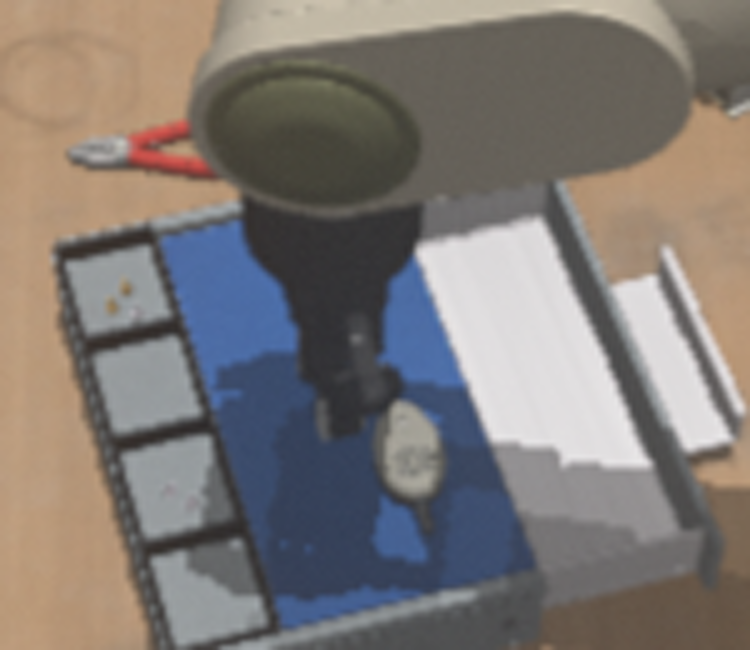

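Wrist view: hood seen between the open pads at (390,380), tin at (597,378) well clear of the right finger. The side view agrees: fingers behind the hood. Descending.

```bash
python3 -m jog '[[[0.015,0,-0.001,0,0.003,0],[0.02,0,0,0,0,0],[0.015,0,0,0,0,0],[0.008,0,0,0,0,0],[0.004,0,0,0,0,0],[0,0,0,0,0,0]]]'
python3 - <<'E'
from st import *
show(p)
from rig import vision
s=ctrl.sense();c=vision.capture("wrist");pickle.dump((c,s),open("w6.pkl","wb"));cv2.imwrite("pics/w6.png",cv2.resize(c["image"][:,:,::-1],None,fx=1.5,fy=1.5,interpolation=cv2.INTER_CUBIC))
E
```

```text
time_s: 7.8
eef_pos: [631.4, 11.1, 74.3]
ee_rot: [0.084, 0.703, 0.083, -0.701]
force: [0.3, -0.3, 0.7]
grip_width: 0.295
t 7.8 tcp [631.4  11.1  74.3] stand [83.1 50.  74.3] F_stand [ 0.2 -0.4  0.7] grip 0.295
tool axes in stand (cols): [[0.003, -0.0, -1.0], [-0.002, -1.0, 0.0], [-1.0, 0.002, -0.003]] joints [-0.17  0.7   1.34 -0.    1.1   1.17]
```

View pics/w6.png

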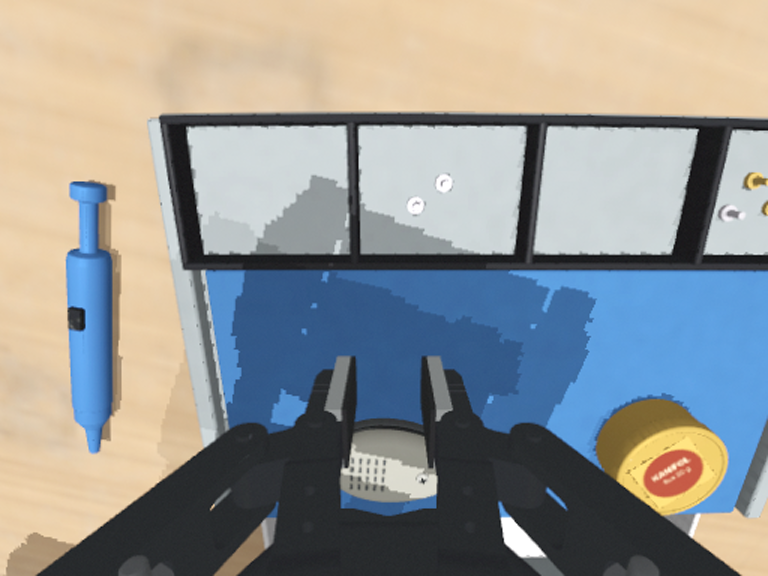

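Fingers are down behind the hood (gap seen between pads at row 355–440 and hood at row 420+). Lower 4 mm and start sweeping.

```bash
python3 -m jog '[[[0.004,0,0,0,0.0,0],[0,0,0.004,0,0,0],[0,0,0.004,0,0,0],[0,0,0.004,0,0,0],[0,0,0.004,0,0,0],[0,0,0.004,0,0,0],[0,0,0.004,0,0,0],[0,0,0.004,0,0,0],[0,0,0.004,0,0,0],[0,0,0,0,0,0]]]'
python3 - <<'E'
from st import *
show(p)
from rig import vision
S=vision.capture("side");crop(S["image"],200,110,150,130,5,"pics/s7.png")
S=vision.capture("scene");crop(S["image"],180,110,150,130,5,"pics/c7.png")
E
```

```text
time_s: 9.1
eef_pos: [599.9, 3.6, 70.1]
ee_rot: [0.084, 0.703, 0.083, -0.701]
force: [0.4, -0.0, -0.6]
grip_width: 0.295
t 9.1 tcp [599.9   3.6  70.1] stand [50.7 50.  70.1] F_stand [ 0.3 -0.1 -0.6] grip 0.295
tool axes in stand (cols): [[0.003, -0.0, -1.0], [-0.002, -1.0, 0.0], [-1.0, 0.002, -0.003]] joints [-0.19  0.65  1.45 -0.    1.04  1.14]
```

View pics/s7.png

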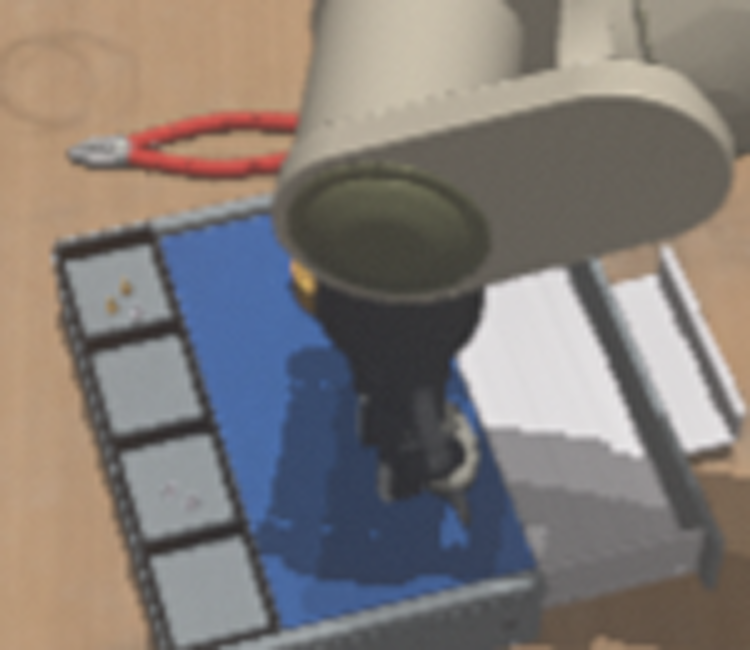

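View pics/c7.png

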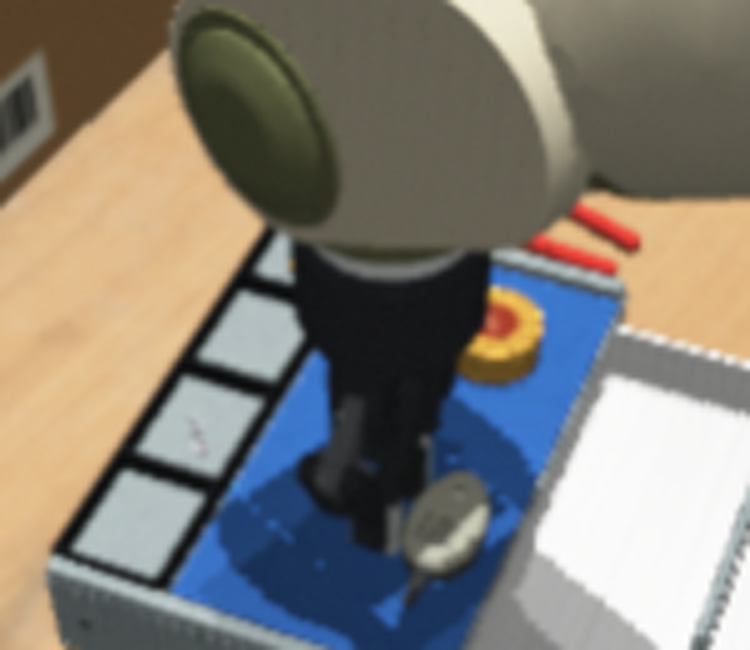

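The hood is moving straight ahead of the fingers (scene crop (447,525)), still on the mat; tin untouched. Continue over the edge.

```bash
python3 -m jog '[[[0,0,0.004,0,0,0],[0,0,0.004,0,0,0],[0,0,0.004,0,0,0],[0,0,0.004,0,0,0],[0,0,0.004,0,0,0],[0,0,0.004,0,0,0],[0,0,0.004,0,0,0],[0,0,0.004,0,0,0],[0,0,0.004,0,0,0],[0,0,0.004,0,0,0]]]'
python3 - <<'E'
from st import *
show(p)
from rig import vision
S=vision.capture("side");crop(S["image"],200,110,150,130,5,"pics/s8.png")
S=vision.capture("scene");crop(S["image"],180,130,150,130,5,"pics/c8.png")
E
```

```text
time_s: 10.45
eef_pos: [561.0, -5.9, 69.9]
ee_rot: [0.084, 0.703, 0.083, -0.701]
force: [0.7, 0.9, -0.0]
grip_width: 0.294
t 10.45 tcp [561.   -5.9  69.9] stand [10.6 50.1 69.9] F_stand [ 0.9  0.7 -0. ] grip 0.294
tool axes in stand (cols): [[0.003, -0.0, -1.0], [-0.002, -1.0, 0.0], [-1.0, 0.002, -0.003]] joints [-0.22  0.57  1.58 -0.    0.98  1.11]
```

View pics/s8.png

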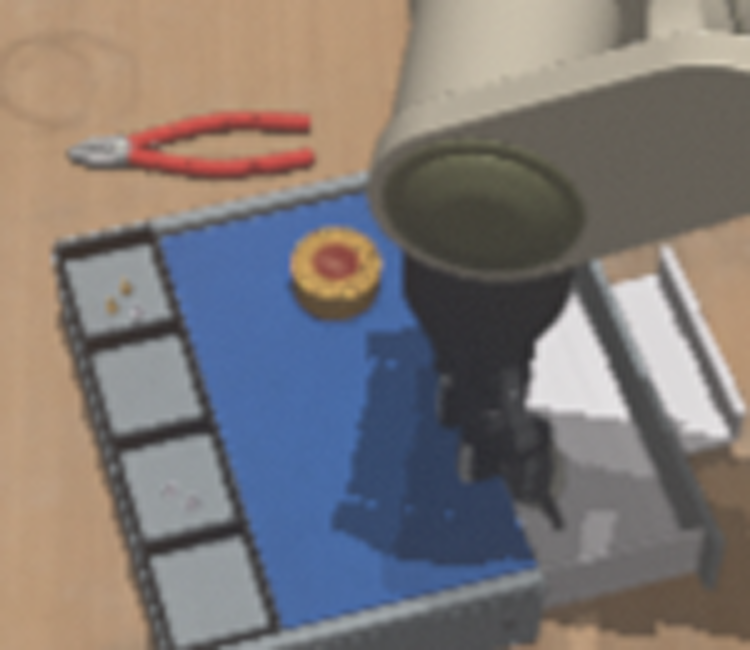

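View pics/c8.png

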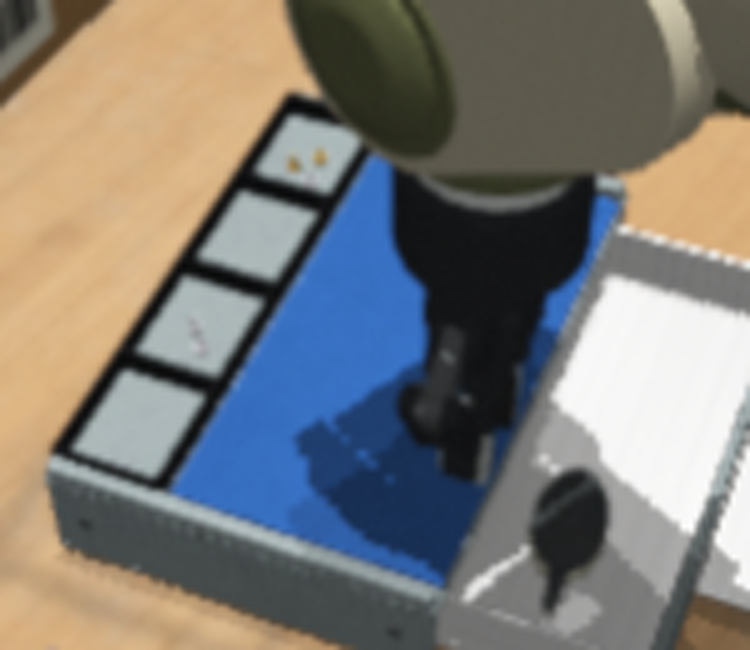

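The hood has gone over the edge (scene crop: black underside at (570,520), inside the drawer). Lift away and look.

```bash
python3 -m jog '[[[-0.03,0,0,0,0,0],[-0.05,0,0,0,0,0],[-0.02,0.01,0.03,0,0,0],[0,0.014,0.045,0,0,0],[0,0.014,0.045,0,0,0],[0,0.012,0.042,0,0,0],[0,0,0,0,0,0],[0,0,0,0,0,0]]]' 255
python3 - <<'E'
from st import *
show(p);plan(p,(-155,0,34))
from rig import vision
s=ctrl.sense();c=vision.capture("wrist");pickle.dump((c,s),open("w9.pkl","wb"));cv2.imwrite("pics/w9.png",cv2.resize(c["image"][:,:,::-1],None,fx=1.5,fy=1.5,interpolation=cv2.INTER_CUBIC))
for o in [(-132,0,42),(0,131,62),(0,-131,62)]: print(o,proj(c,stand_pose(p,o),s)*1.5)
S=vision.capture("side");crop(S["image"],200,110,150,130,5,"pics/s9.png")
S=vision.capture("scene");crop(S["image"],180,130,150,130,5,"pics/c9.png")
E
```

```text
time_s: 11.55
eef_pos: [415.9, -92.4, 169.8]
ee_rot: [0.084, 0.704, 0.083, -0.701]
force: [-0.1, -0.3, 0.8]
grip_width: -0.001
t 11.55 tcp [415.9 -92.4 169.8] stand [-1.507e+02  1.000e-01  1.698e+02] F_stand [-0.2 -0.3  0.8] grip -0.001
tool axes in stand (cols): [[0.004, -0.0, -1.0], [-0.002, -1.0, 0.0], [-1.0, 0.002, -0.004]] joints [-0.5   0.17  1.88  0.    1.09  0.84]
target [411.8 -93.5  34. ] shift tool [135.8  -0.2   4.8] after-turn shift [1.358e+02 1.000e-01 4.300e+00] rotvec [-0.    -0.004 -0.002]
(-132, 0, 42) [387.8347603  253.52693338]
(0, 131, 62) [132.26849455  13.16295534]
(0, -131, 62) [642.67023526  13.51736296]
```

View pics/w9.png

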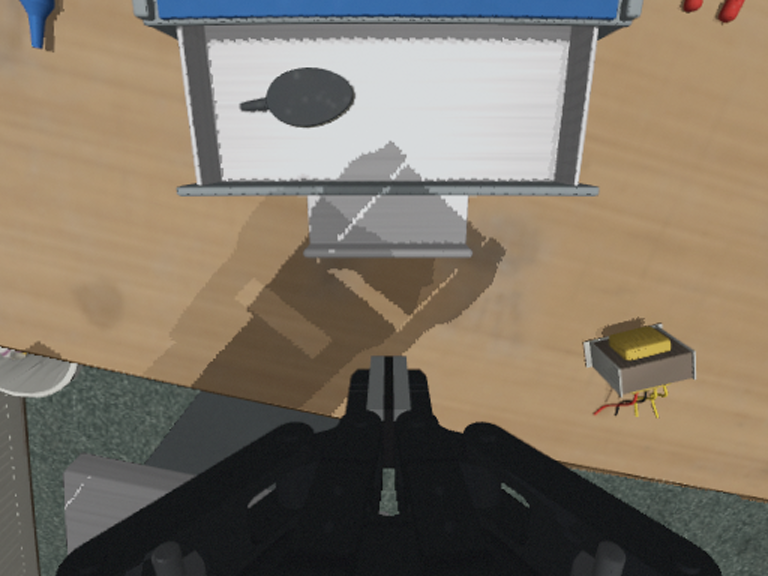

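View pics/s9.png

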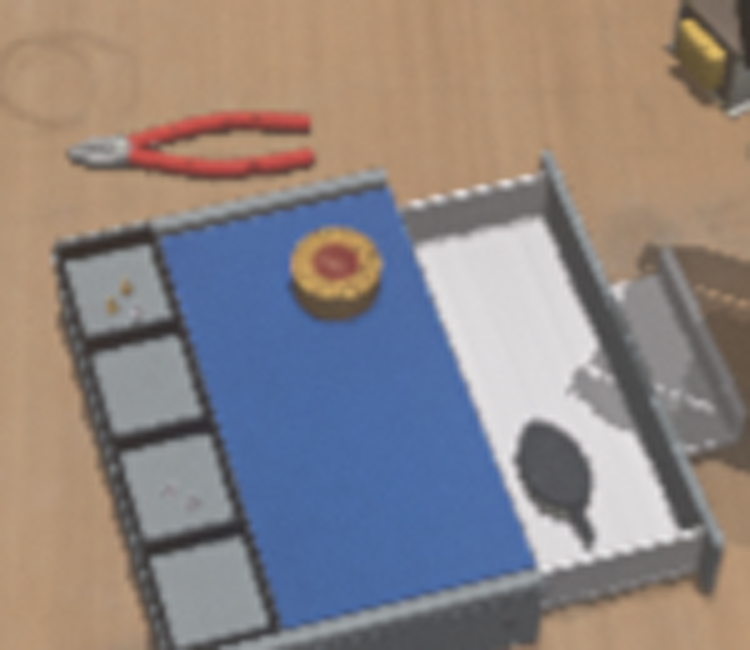

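View pics/c9.png

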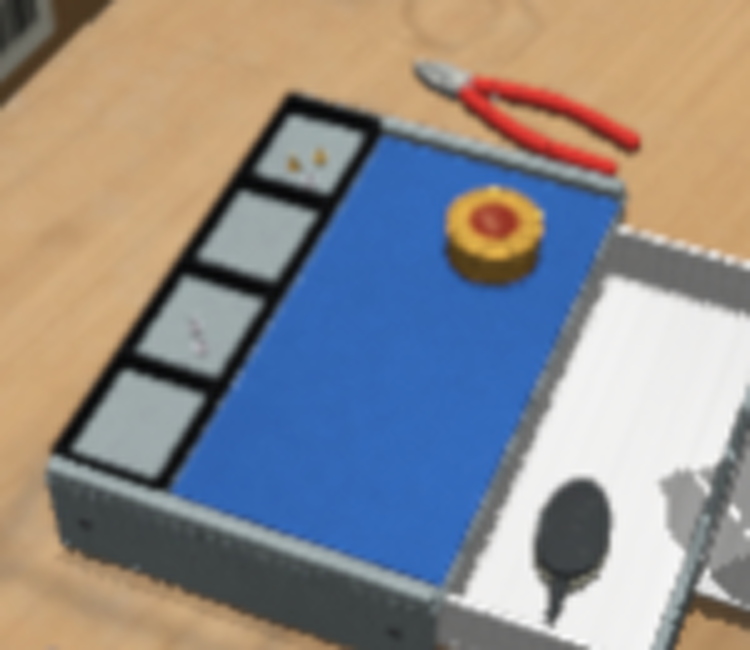

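The hood lies flat, upside down, inside the drawer (wrist (310,97)); tin and cutters look the same as before. Descend in front of the lip.

```bash
python3 -m jog '[[[0.03,0,0.005,0,-0.004,0],[0.045,0,0,0,0,0],[0.035,0,0,0,0,0],[0.016,0,0,0,0,0],[0.008,0,0,0,0,0],[0,0,0,0,0,0]]]'
python3 - <<'E'
from st import *
show(p)
E
```

```text
time_s: 12.45
eef_pos: [410.7, -93.7, 35.5]
ee_rot: [-0.085, -0.702, -0.083, 0.702]
force: [0.0, -0.6, -0.3]
grip_width: -0.002
t 12.45 tcp [410.7 -93.7  35.5] stand [-1.561e+02  1.000e-01  3.550e+01] F_stand [-0.1 -0.6 -0.3] grip -0.002
tool axes in stand (cols): [[-0.001, 0.0, -1.0], [-0.002, -1.0, -0.0], [-1.0, 0.002, 0.001]] joints [-0.5   0.4   2.02 -0.    0.73  0.83]
```

```bash
python3 -m jog '[[[0,0,-0.005,0,0,0],[0,0,-0.005,0,0,0],[0,0,-0.006,0,0,0],[0,0,-0.008,0,0,0],[0,0,-0.008,0,0,0],[0,0,-0.008,0,0,0],[0,0,-0.008,0,0,0],[0,0,-0.008,0,0,0],[0,0,-0.008,0,0,0],[0,0,-0.008,0,0,0],[0,0,-0.008,0,0,0],[0,0,-0.006,0,0,0]]]'
python3 - <<'E'
from st import *
show(p)
E
```

```text
time_s: 13.95
eef_pos: [494.6, -73.5, 35.4]
ee_rot: [-0.085, -0.702, -0.083, 0.702]
force: [-1.9, -0.7, 0.7]
grip_width: -0.001
t 13.95 tcp [494.6 -73.5  35.4] stand [-69.8   0.   35.4] F_stand [-2.  -0.3  0.7] grip -0.001
tool axes in stand (cols): [[-0.001, -0.0, -1.0], [-0.002, -1.0, 0.0], [-1.0, 0.002, 0.001]] joints [-0.38  0.53  1.79 -0.    0.83  0.95]
```

```bash
python3 -m jog '[[[0,0,-0.004,0,0,0],[0,0,-0.003,0,0,0],[0,0,-0.002,0,0,0],[0,0,0,0,0,0]]]'
python3 -m jog '[[[0,0,-0.002,0,0,0],[0,0,0,0,0,0]]]'
python3 - <<'E'
from st import *
show(p)
E
```

```text
time_s: 14.45
eef_pos: [503.0, -71.5, 35.5]
ee_rot: [-0.085, -0.702, -0.083, 0.702]
force: [0.6, 0.3, -1.0]
grip_width: -0.005
time_s: 14.7
eef_pos: [504.1, -71.1, 35.4]
ee_rot: [-0.085, -0.701, -0.083, 0.703]
force: [-6.3, -2.1, 2.6]
grip_width: -0.001
t 14.7 tcp [504.1 -71.1  35.4] stand [-60.    0.   35.4] F_stand [-6.6 -0.5  2.6] grip -0.001
tool axes in stand (cols): [[-0.003, 0.0, -1.0], [-0.002, -1.0, -0.0], [-1.0, 0.002, 0.003]] joints [-0.37  0.54  1.76 -0.    0.84  0.97]
```

```bash
python3 -m jog '[[[0,0,-0.002,0,0,0],[0,0,0,0,0,0],[0,0,0,0,0,0]]]'
python3 -m jog '[[[0,0,-0.002,0,0,0],[0,0,0,0,0,0],[0,0,0,0,0,0]]]'
python3 - <<'E'
from st import *
show(p)
from rig import vision
S=vision.capture("side");crop(S["image"],200,110,150,130,5,"pics/s10.png")
E
```

```text
time_s: 15.08
eef_pos: [504.3, -71.0, 35.3]
ee_rot: [-0.085, -0.7, -0.084, 0.705]
force: [-16.0, -6.3, 10.0]
grip_width: -0.001
time_s: 15.45
eef_pos: [504.6, -70.9, 35.2]
ee_rot: [-0.085, -0.698, -0.084, 0.706]
force: [-25.9, -10.2, 17.3]
grip_width: 0.004
t 15.45 tcp [504.6 -70.9  35.2] stand [-59.5   0.2  35.2] F_stand [-27.5  -3.8  17.3] grip 0.004
tool axes in stand (cols): [[-0.012, 0.001, -1.0], [0.0, -1.0, -0.001], [-1.0, -0.0, 0.012]] joints [-0.37  0.55  1.75 -0.01  0.85  0.97]
```

View pics/s10.png

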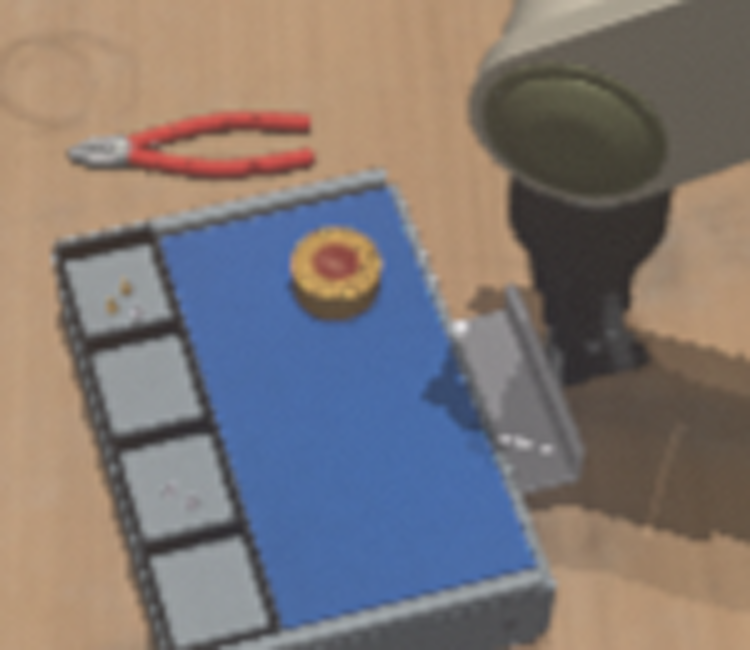

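Drawer hit its hard end (27 N rise over 0.5 mm); the panel is flush with the deck in the side view. Back off and check.

```bash
python3 -m jog '[[[0,0,0.006,0,0,0],[0,0,0.02,0,0,0],[0,0,0.03,0,0,0],[-0.04,0,0,0,0,0],[-0.06,0,0,0,0,0],[-0.04,0,0,0,0,0],[0,0,0,0,0,0],[0,0,0,0,0,0]]]'
python3 - <<'E'
from st import *
show(p)
from rig import vision
s=ctrl.sense();c=vision.capture("wrist");pickle.dump((c,s),open("w11.pkl","wb"));cv2.imwrite("pics/w11.png",cv2.resize(c["image"][:,:,::-1],None,fx=1.5,fy=1.5,interpolation=cv2.INTER_CUBIC))
for o in [(-47,55,41),(-47,-55,41),(-6,127,49),(-6,-127,49)]: print(o,proj(c,stand_pose(p,o),s)*1.5)
A=pickle.load(open("side0.pkl","rb"))["image"];B=pickle.load(open("scene0.pkl","rb"))["image"]
S=vision.capture("side")["image"];C=vision.capture("scene")["image"]
crop(C,180,130,150,130,5,"pics/c11.png")
cv2.imwrite("pics/diff.png",np.hstack([cv2.absdiff(S,A)[120:300,190:350].max(2),cv2.absdiff(C,B)[120:300,170:330].max(2)]).repeat(2,0).repeat(2,1))
E
```

```text
time_s: 16.5
eef_pos: [454.0, -82.8, 174.7]
ee_rot: [-0.084, -0.702, -0.083, 0.703]
force: [-0.7, 0.5, -0.9]
grip_width: 0.002
t 16.5 tcp [454.  -82.8 174.7] stand [-111.4    0.5  174.7] F_stand [-0.6  0.6 -0.9] grip 0.002
tool axes in stand (cols): [[-0.002, -0.0, -1.0], [-0.001, -1.0, 0.0], [-1.0, 0.001, 0.002]] joints [-0.43  0.24  1.77 -0.    1.13  0.9 ]
(-47, 55, 41) [300.80929709 179.222601  ]
(-47, -55, 41) [476.64898848 179.24072413]
(-6, 127, 49) [170.3864057  108.80248395]
(-6, -127, 49) [606.92605261 108.97388813]
```

View pics/w11.png

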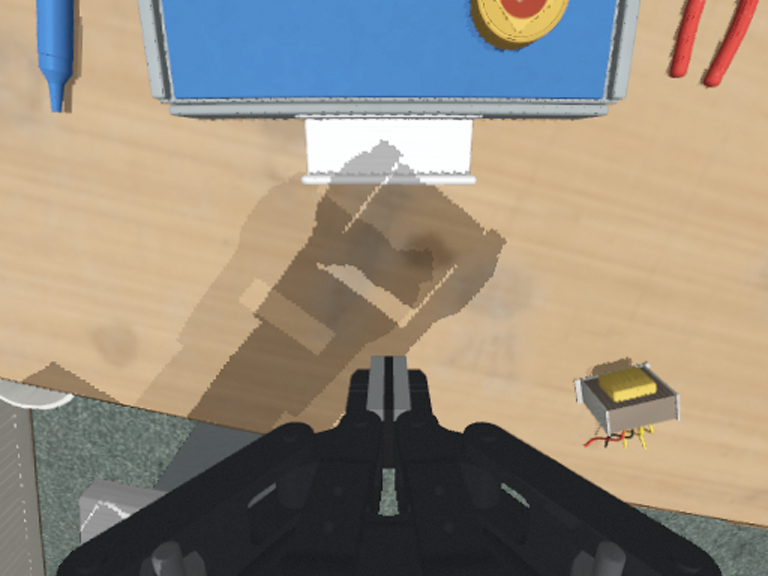

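View pics/c11.png

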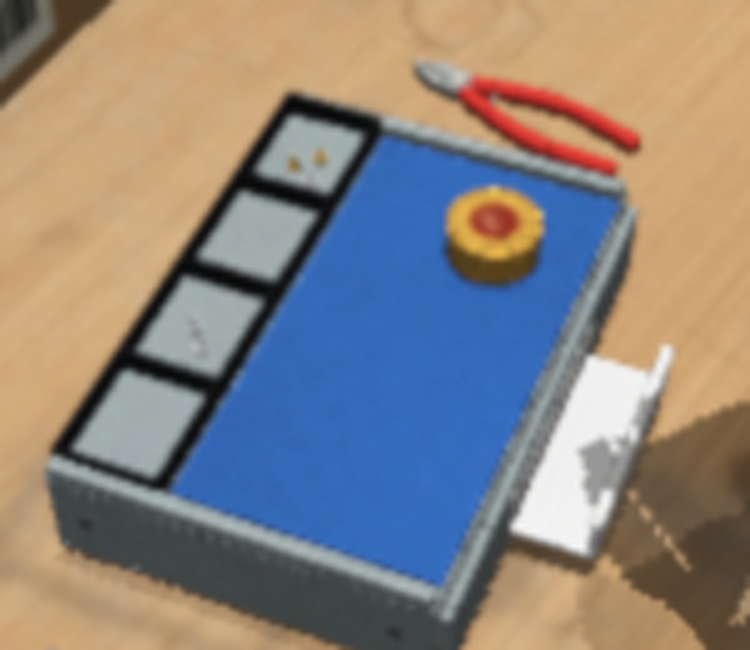

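View pics/diff.png

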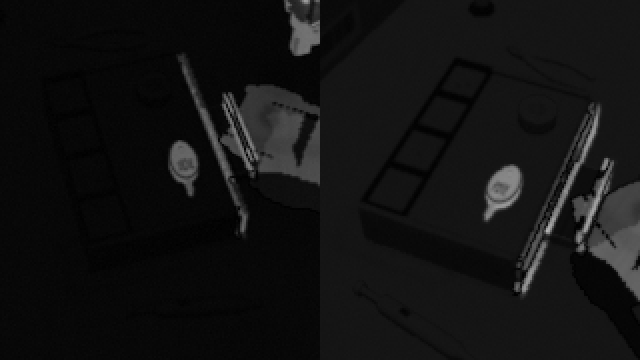

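Scene view shows the drawer closed, tin at (495,230) and cutters unchanged; the difference image shows change only at the hood's former place and the drawer front. The lip's pixel row (183 against 179 expected) warrants a closer check that it is truly shut.

```bash
python3 - <<'E'
from st import *
from rig import vision
show(p)
s=ctrl.sense();c=vision.capture("wrist");pickle.dump((c,s),open("w12.pkl","wb"))
crop(c["image"],95,50,130,90,6,"pics/w12.png")
for o in [(0,131,62),(-6,127,49),(0,127,49),(-47,55,41)]: print(o,(proj(c,stand_pose(p,o),s)-[95,50]+.5)*6-.5)
E
```

```text
t 16.65 tcp [453.9 -82.8 174.4] stand [-111.5    0.6  174.4] F_stand [ 0.1  0.6 -0.2] grip -0.003
tool axes in stand (cols): [[-0.003, -0.0, -1.0], [-0.001, -1.0, 0.0], [-1.0, 0.001, 0.003]] joints [-0.43  0.24  1.77 -0.    1.13  0.9 ]
(0, 131, 62) [31.4119846  81.91248383]
(-6, 127, 49) [113.322996   135.97666255]
(0, 127, 49) [106.89107889  91.28343227]
(-47, 55, 41) [635.8815437  418.11433323]
```

View pics/w12.png

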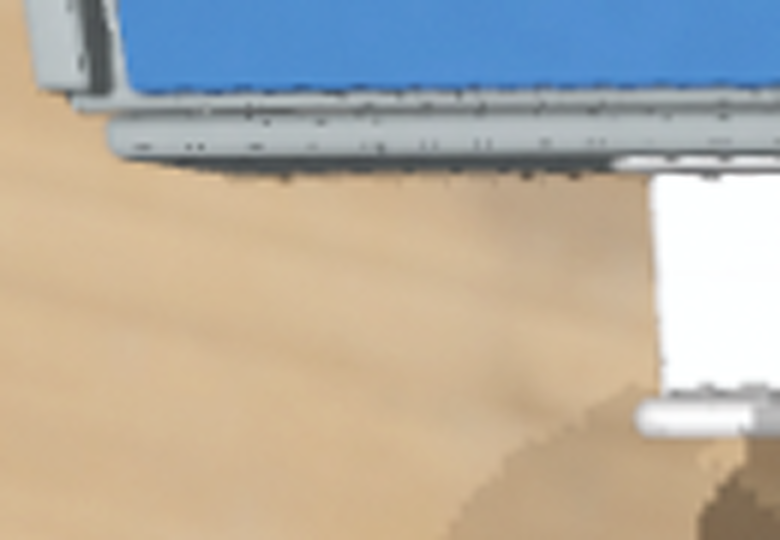

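Offsets in this view: mat edge about 1 mm off prediction, and panel and lip about 2 mm off. The same ~2 mm bias appears in the open-drawer views (lip at about -134). So the travel from open to shut comes out at about 85 mm, and with the hard stop felt at 27 N the drawer is shut. Handing in.

```bash
python3 - <<'E'
from rig import workorder
print(workorder.finish_job())
E
```

```text
the job is handed in; nothing more can be done
None
```

The job is done and handed in at about 16.7 s of the 54 s allowed. No verdict is reported.

- **Drawer out:** I hooked the closed fingertips behind the pull lip and drew the drawer to its stop, where I felt about 14 N. The pictures matched full travel.
- **Hood swept:** I pushed the connector hood from behind with two slightly open fingertips, without pinching or lifting it. It went over the front edge at about 30 mm/s, rolled over, and the pictures showed it lying flat, upside down, inside the drawer.
- **Drawer shut:** I pushed the lip from the front until it met a hard stop. The force rose to about 27 N over the last 0.5 mm.
- **Last checks:** Comparing before and after pictures showed changes only where the hood had been, at the drawer front, and from the arm and its shadow. The tin, pump and cutters did not move. The arm ended clear of everything, with no force on the tool.
- **One disagreement:** In the last wrist picture the shut lip and panel read about 2 mm further out than nominal, 1 to 1.5 mm more than the deck edge was off. The lip also read about 2 mm out when the drawer was open. Travel between the two stops comes to 84.5–86 mm, so I took this as calibration error and judged the drawer fully shut.

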